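# Put the bench consumables back in their own trays

## Robot

A 6-joint arm with a two-finger parallel gripper is mounted at the origin on a cart in front of the work surface, level with it; the furniture and walls round the work are solid. World frame = base frame: x ahead of the robot, y to its left, z up, the work surface at z = 0. Lengths are in m, angles in degrees, forces in N, time in s.
With the tool pointing down it reaches from about 0.425 to 1.125 m from the base axis. Payload 14.9 kg.
Tool frame: the origin (TCP) lies at the very end of the fingers, on their centre line; the grasp point (between the pads) lies 19 mm behind it (robot.pinch_z is the distance from the TCP to the grasp point, in m); z points along the fingers, y is the line along which they close (so a half turn about z gives the same grasp; the last joint's range is limited). The gripper opens to 91 mm and grips with 3 to 60 N. Pads are 32 mm wide; open, the fingers measure 118 mm over their backs; the gripper's body (76 mm by 178 mm) begins 60 mm behind the grasp point.
Start: joints at [-69.918, 21.709, 99.362, -0, 58.929, -1.908], TCP at [0.262, -0.649, 0.214] pointing down, gripper open.
Joint ranges: [-158.91, 158.91], [-42.39, 125.64], [0.06, 152.35], [-60.88, 240.88], [17.5, 164.5], [-176.32, 176.32]. Speed limits (degrees/s): [108.29, 108.29, 136.94, 180, 180, 180].

## Interface

Orientations are given as [roll, pitch, yaw] about the fixed x, y, z axes, in that order (R = Rz(yaw) Ry(pitch) Rx(roll)).
In Python, from cell import observe, imaging, robot gives the robot as it stands. The module is installed in compiled form; this text tells all that it offers.
- The arm moves only by the shell command python3 -m handwheel 'ROWS' [FORCE]. ROWS is a JSON object whose key "ticks" holds a list of rows, 1 to 10 of them, each of 5 numbers: the finger opening in m, then dx, dy, dz in normalised numbers (1 is 0.8 m), then a turn about the tool's z in fractions of the full range, 1 being 360 degrees; each row shifts and turns the commanded pose from where the row before left it, along the tool's axes as they then stand; what a row does not reach is not made up. A row lasts 1/10 s, in which the tool goes at most 0.05 m and 8.59 degrees, less where a joint would pass 70% of its speed; a pose out of reach is approached as far as the arm can. The fingers move at their own pace and stop on an object; FORCE is the grip in N (left out, the last holds). Time passes only in rows, so rows that do not move let the fingers close. It prints the time, the measured TCP pose, the force, the opening and the grip force at its end. No shift or turn number may pass 1 either way. Input that does not fit is refused with a message, and nothing moves.
- observe(): the state, without advancing time (a new reading comes with each control period).
- imaging.get_image(name): name is "scene" or "top"; returns (picture, depth): 400x640x3 uint8, red, green, blue; 400x640 float32, m along the optical axis (not along the pixel's ray), 0 where there is no reading.
- imaging.camera_model(name): a dict with "camera_matrix" (3x3 intrinsics, pixels), "dist" ([k1, k2, p1, p2, k3] as OpenCV has them; the pictures are not rectified), "cam_to_world" (4x4, takes a point from camera to world coordinates). Camera axes: x right, y up, looking along -z (the intrinsics and any distortion apply to the point x, -y, -z); pixel columns grow to the right and rows downward; lengths in m; the calibration is good to about 2 mm. A picture is of the moment at which its call begins. camera_model takes no time and is no camera call.
- robot.close_job(): hands the job in; it is judged then, once.
The state is a dict: "clock": time; "joints": joint angles; "qd": joint speeds; "tau": joint torques, N m; "tool_pos": TCP position; "eef_rot": TCP orientation; "contact_force": force on the tool from outside, world axes, zero at the start; "wrist_torque": the same for the moment, N m; "finger_gap": finger opening in m; "gripper_force": force on a finger pad.
Only numpy, scipy, OpenCV 4.12 (cv2) and the standard library are available. Lean on these libraries where they do the work, as an engineer would, in place of code of your own. Each camera call takes 0.05 s, during which the arm holds its last target. There are 200 camera calls.

## Task

The solder spool, the fuse jar and the red abrasive block each stand in the wrong tray: the spool belongs in the yellow tray, the jar in the green tray and the block in the blue tray. Swap them round, one in each tray, setting one of them down in the middle of the round cork coaster on the way to make room, and leave each standing as it does now, released in the middle of its own tray. Keep the jar and the spool upright all the time, and leave the USB stick and the hex key set where they are.

Things in the scene. Friction and masses are not known exactly. Their poses are not given: they have to be found in the camera images.
- solder_spool: spool of silvery solder wire with two black round flanges, standing on one flange, axis upright: flanges 58 mm in diameter, 36 mm high, about 0.25 kg (varies). Origin: centre of its underside; z up along the spool's axis. Grips well across both flanges from above.
- fuse_jar: small white jar with a screw lid (closed, fixed; dark brown at the side, paler grey-brown on top), holding fuses: about 43 mm in diameter, 96 mm high, about 0.11 kg (varies), upright. Origin: centre of its underside; z up.
- abrasive_block: small plain red abrasive block, lying flat: 26 mm along its x axis, 48 mm along its y axis, 15 mm high, about 30 g (varies). Origin: centre of its underside; z up.
- tray_yellow: fixed yellow plastic tray, square, 110 x 110 mm outside, low rim 10 mm high and 4 mm thick, with a thin black pad 62 mm square in the middle of the floor. Origin: centre of its underside, on the bench; the inner floor is 4 mm above it. x and y axes run along its sides, z up. Turned up to 0.2 rad.
- tray_green: fixed green plastic tray, square, 110 x 110 mm outside, low rim 10 mm high and 4 mm thick, with a thin black pad 62 mm square in the middle of the floor. Origin: centre of its underside, on the bench; the inner floor is 4 mm above it. x and y axes run along its sides, z up. Turned up to 0.2 rad.
- tray_blue: fixed blue plastic tray, square, 110 x 110 mm outside, low rim 10 mm high and 4 mm thick, with a thin black pad 62 mm square in the middle of the floor. Origin: centre of its underside, on the bench; the inner floor is 4 mm above it. x and y axes run along its sides, z up. Turned up to 0.2 rad.
- coaster: fixed round cork coaster, 96 mm in diameter, 5 mm thick, empty at the start. Origin: centre of its underside, on the bench; its top is 5 mm above it.
- usb_stick: bystander: blue USB stick, 18 x 54 x 9 mm, lying between the trays near the front. Origin: centre of its underside.
- hex_keys: bystander: red folding hex key set, 34 x 92 x 21 mm, lying at the left, in front of the black flashlight. Origin: centre of its underside.
There are look-alikes about, which are no part of the job. Of the things that look like the solder_spool, take the one that is farthest from the robot's base at the start. Of the things shaped like the abrasive_block, the red one is meant.

How it is judged:
By the outcome, as a careful person would: the job done as asked, in the order asked, and still so for the second after the job is handed in, with the robot touching nothing.
It also fails if it takes over 102 s, if anything falls off the work surface, if the arm or the gripper's body presses on something with over 40 N, if the wrist force passes 120 N, or if a joint passes its speed limit or range.

## Working session

There is one attempt and no reset: what is moved stays moved. The work goes in short steps, Python scripts to look and compute and a shell command to move; the robot and the scene stay as the last step left them, time stands still between calls to the robot, and variables do not carry over. Pictures are saved under pics/ and viewed, at most 14 in all, crops included, and the job is handed in when it is done.

```bash
mkdir -p pics; cat > h.py <<'E'
import numpy as np, cv2
from cell import observe, imaging, robot
def grab(n):
    p,d=imaging.get_image(n); m=imaging.camera_model(n)
    return p,d,m
def world(m,d):
    K=np.array(m["camera_matrix"],float);D=np.array(m["dist"],float);T=np.array(m["cam_to_world"])
    h,w=d.shape; u,v=np.meshgrid(np.arange(w),np.arange(h))
    n=cv2.undistortPoints(np.stack([u,v],-1).reshape(-1,1,2).astype(np.float64),K,D).reshape(h,w,2)
    c=np.stack([n[...,0]*d,-n[...,1]*d,-d,np.ones_like(d)],-1)
    return (c@T.T)[...,:3]
def save(n,p): cv2.imwrite("pics/"+n,p[...,::-1])
E
python3 - <<'E'
from h import *
print(observe())
for n in("scene","top"):
    p,d,m=grab(n); save(n+"0.png",p); np.savez(n+"0.npz",p=p,d=d); W=world(m,d)
    print(n,m["camera_matrix"],m["dist"],np.round(m["cam_to_world"],3))
    print((d>0).mean())
E
```

```text
{'clock': 0.0, 'joints': array([-6.99169101e+01,  2.17402301e+01,  9.93961679e+01,  7.40271691e-05,
        5.89293750e+01, -1.90810885e+00]), 'qd': array([-0.00224372, -0.06653969, -0.03101436,  0.02579447, -0.04696997,
        0.04125999]), 'tau': array([ 2.10217542e-03, -7.63722682e+01, -4.34370840e+01,  6.51182793e-02,
        4.24299168e-02, -6.32353135e-05]), 'tool_pos': array([ 0.26197718, -0.64868628,  0.2132625 ]), 'eef_rot': array([-1.79934266e+02, -2.25334783e-03,  2.19911592e+01]), 'contact_force': array([-0.26784767,  0.72370645, -0.78607358]), 'wrist_torque': array([ 0.02610335, -0.00327272,  0.04029814]), 'gripper_force': 0.0, 'finger_gap': 0.09102464356243722}
scene [[407.15892082   0.         322.15507457]
 [  0.         407.15892082 201.30993602]
 [  0.           0.           1.        ]] [-0.09584763  0.          0.          0.          0.        ] [[-0.633  0.404 -0.661 -0.227]
 [-0.774 -0.335  0.537  0.53 ]
 [-0.004  0.851  0.525  0.622]
 [ 0.     0.     0.     1.   ]]
0.9959296875
top [[487.12402939   0.         312.2192324 ]
 [  0.         487.12402939 197.68669717]
 [  0.           0.           1.        ]] [-0.11053246  0.          0.          0.          0.        ] [[ 0.021  0.995 -0.101  0.398]
 [-1.     0.02  -0.005 -0.059]
 [-0.003  0.101  0.995  1.145]
 [ 0.     0.     0.     1.   ]]
0.996078125
```

View pics/top0.png

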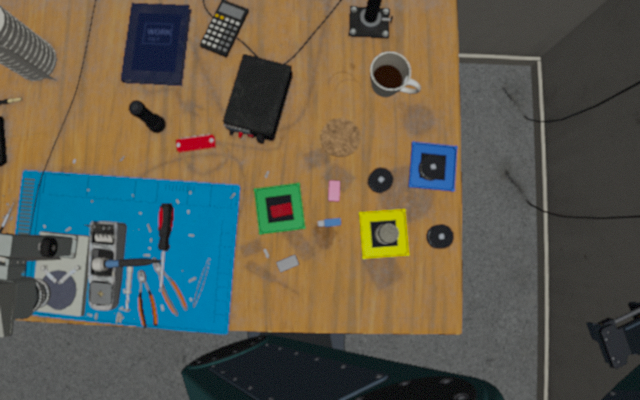

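View pics/scene0.png

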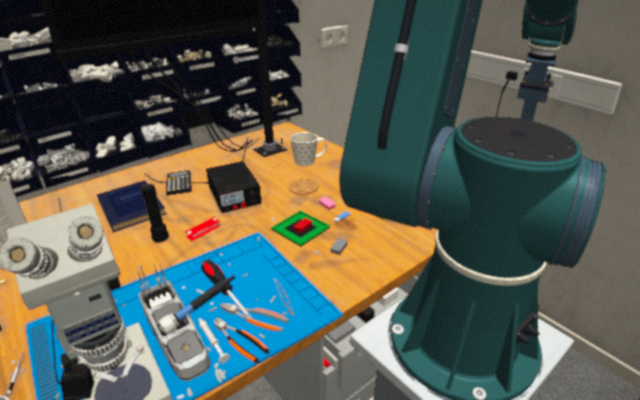

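Top view: green tray (279,209) with the red block (280,210), yellow tray (385,233) with the jar, and blue tray (433,167) with a spool. The coaster is at (340,137) and the USB stick at (329,222). Spool candidates are (432,167), (380,180) and (440,236). Block-shaped things are red (280,210), pink (334,190) and grey (288,264). In the scene view the arm hides the yellow and blue trays.

```bash
python3 - <<'E'
from h import *
z=np.load("top0.npz");p,d=z["p"],z["d"];m=imaging.camera_model("top");W=world(m,d)
hsv=cv2.cvtColor(p,cv2.COLOR_RGB2HSV)
def comp(name,mask,box,hm=None):
    x0,y0,x1,y1=box; k=np.zeros(mask.shape,np.uint8);k[y0:y1,x0:x1]=mask[y0:y1,x0:x1]
    n,l,s,c=cv2.connectedComponentsWithStats(k);i=1+np.argmax(s[1:,4]);k=l==i
    P=W[k]; r=cv2.minAreaRect(P[:,:2].astype(np.float32)*1000)
    print(name,s[i,4],"rect c",np.round(r[0],1),"size",np.round(r[1],1),"ang",round(r[2],1),"mean",np.round(P.mean(0)*1000,1),"z5/95",np.round(np.percentile(P[:,2],[5,50,95])*1000,1), "R",round(np.hypot(*r[0]),1))
H,S,V=hsv[...,0],hsv[...,1],hsv[...,2]
Z=W[...,2]
comp("yellow",(abs(H.astype(int)-30)<6)&(S>150)&(V>120),(350,200,420,265))
comp("green",(abs(H.astype(int)-65)<15)&(S>120),(245,175,315,240))
comp("blue",(abs(H.astype(int)-110)<12)&(S>110),(400,135,465,200))
comp("red",((H<8)|(H>172))&(S>150),(255,185,305,235))
comp("usb",(abs(H.astype(int)-108)<14)&(S>90),(312,212,345,235))
comp("spoolB",Z>0.03,(410,145,455,190))
comp("spool2",Z>0.02,(360,160,400,200))
comp("spool3",Z>0.02,(420,215,460,255))
comp("jar",Z>0.05,(355,205,415,265))
comp("redZ",Z>0.013,(262,195,298,226))
comp("hex",Z>0.01,(165,125,225,160))
for n,(u,v) in dict(coaster=(340,137),bench=(310,250),bench2=(400,205),gbase=(280,190)).items(): print(n,np.round(W[v,u]*1000,1))
# coaster edge picture crop
c=[cv2.resize(p[y0:y0+70,x0:x0+80],(400,350),interpolation=cv2.INTER_CUBIC) for x0,y0 in((395,130),(300,105),(245,175),(345,200))]
save("crop1.png",np.vstack([np.hstack(c[:2]),np.hstack(c[2:])])[:600] if 0 else cv2.resize(np.vstack([np.hstack(c[:2]),np.hstack(c[2:])]),(680,595)))
E
```

```text
yellow 1581 rect c [ 428.  -167.5] size [112.1 222.2] ang 5.1 mean [ 432.7 -220.    10.2] z5/95 [ 0.5  4.7 11.5] R 459.6
green 1475 rect c [464.4  13.8] size [154.9 121.4] ang 9.3 mean [486.3  25.    6.5] z5/95 [ 0.8  4.6 10.5] R 464.6
blue 1432 rect c [ 542.5 -216.7] size [141.5 404.6] ang 23.2 mean [ 594.5 -337.1    8. ] z5/95 [ 0.8  4.8 11.7] R 584.2
red 272 rect c [483.3  20.7] size [30.6 50.3] ang 13.4 mean [482.3  20.2  16.8] z5/95 [ 4.2 18.8 22.2] R 483.8
usb 94 rect c [438.3 -80.3] size [28.9 87.2] ang 43.5 mean [456.3 -99.4  21.1] z5/95 [ 6.5  8.7 12.9] R 445.6
spoolB 472 rect c [ 491.9 -214.5] size [ 56.6 359.8] ang 40.1 mean [ 587.4 -328.7   44.6] z5/95 [36.5 40.  43.5] R 536.7
spool2 463 rect c [ 480.4 -153.3] size [ 54.9 245.3] ang 53.7 mean [ 556.2 -209.    40.7] z5/95 [31.8 36.  39.5] R 504.3
spool3 482 rect c [ 426.2 -217.7] size [ 54.9 318.9] ang 0.8 mean [ 427.5 -348.9   38.2] z5/95 [31.9 35.8 39.4] R 478.6
jar 359 rect c [ 407.5 -151.7] size [ 43.5 182. ] ang 19.4 mean [ 430.5 -215.1  101.1] z5/95 [ 60.8  99.2 102.8] R 434.9
redZ 233 rect c [482.7  18.5] size [26.1 48. ] ang 13.1 mean [482.6  18.3  19.2] z5/95 [15.2 19.3 22.2] R 483.1
hex 490 rect c [545.7  92.9] size [416.1  78.6] ang 56.4 mean [634.9 226.8  31.4] z5/95 [15.8 20.2 23.7] R 553.5
coaster [ 660.2 -115.7    4.8]
bench [390.6 -49.8   2. ]
bench2 [ 500.5 -260.3    1.1]
gbase [529.8  23.9   5.5]
```

View pics/crop1.png

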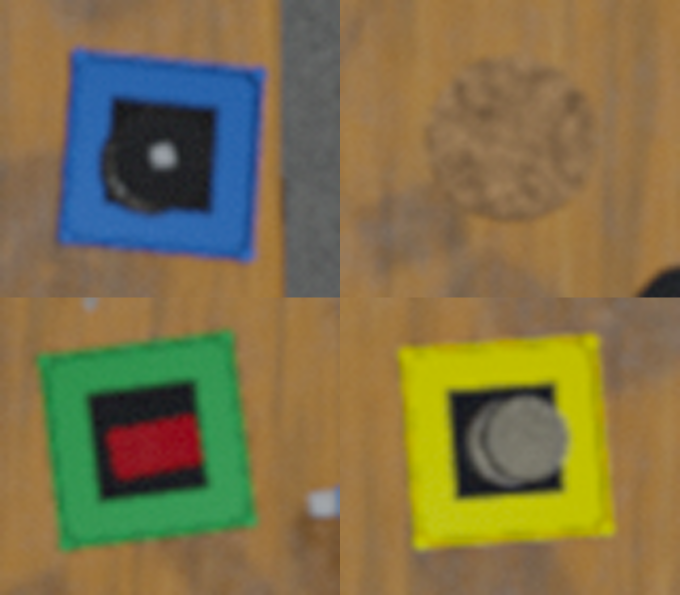

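The task spool is the one in the blue tray at (432,167): its radius from the base is about 0.67 m, against 0.59 m for (380,180) and 0.55 m for (440,236). The crop confirms it, along with the red block in green, the jar in yellow and the empty coaster. Next I fit the models to the outlines.

```bash
cat >> h.py <<'E'
from scipy.optimize import minimize
def proj(m,P):
    T=np.linalg.inv(np.array(m["cam_to_world"])); c=P@T[:3,:3].T+T[:3,3]; c=c*[1,-1,-1]
    return cv2.projectPoints(c.reshape(-1,1,3),np.zeros(3),np.zeros(3),np.array(m["camera_matrix"],float),np.array(m["dist"],float))[0].reshape(-1,2)
def model(x,y,a,kind,s,z0):
    if kind=="box": b=np.array([[i*s[0]/2,j*s[1]/2] for i in(-1,1) for j in(-1,1)])
    else: t=np.linspace(0,2*np.pi,40,endpoint=False); b=s[0]/2*np.stack([np.cos(t),np.sin(t)],1)
    c,sn=np.cos(a),np.sin(a); b=b@np.array([[c,sn],[-sn,c]])+[x,y]
    return np.vstack([np.c_[b,np.full(len(b),z0+h)] for h in(0,s[-1])])
def fit(m,mask,kind,s,z0,x,y,a=0.):
    """fit silhouette (convex hull) of a solid to a mask by IoU, supersampled"""
    n,l,st,_=cv2.connectedComponentsWithStats(mask.astype(np.uint8)); k=l==1+np.argmax(st[1:,4])
    f=8; ys,xs=np.nonzero(k); x0,y0=xs.min()-6,ys.min()-6; w,h=np.ptp(xs)+13,np.ptp(ys)+13
    hull=cv2.convexHull(np.stack([xs,ys],1)); t=np.zeros((h,w),np.uint8); cv2.fillPoly(t,[hull-[x0,y0]],255)
    t=cv2.resize(t,(w*f,h*f),interpolation=cv2.INTER_LINEAR)>127
    def cost(q):
        u=proj(m,model(q[0]/1000,q[1]/1000,q[2]/50,kind,s,z0)); u=(u-[x0,y0]+.5)*f
        r=np.zeros(t.shape,np.uint8); cv2.fillPoly(r,[cv2.convexHull(np.round(u).astype(np.int32))],1); r=r>0
        return 1-(r&t).sum()/max((r|t).sum(),1)
    b=minimize(cost,[x*1000,y*1000,a*50],method="Nelder-Mead",options=dict(initial_simplex=np.array([x*1000,y*1000,a*50])+[[0,0,0],[12,0,0],[0,12,0],[0,0,6]],xatol=.02,fatol=1e-5))
    return np.round([b.x[0],b.x[1],np.degrees(b.x[2]/50) if kind=="box" else 0,1-b.fun],2)
def box(mask,x0,y0,x1,y1):
    k=np.zeros(mask.shape,bool); k[y0:y1,x0:x1]=mask[y0:y1,x0:x1]; return k
E
python3 - <<'E'
from h import *
z=np.load("top0.npz");p,d=z["p"],z["d"];m=imaging.camera_model("top");W=world(m,cv2.medianBlur(d,3))
hsv=cv2.cvtColor(p,cv2.COLOR_RGB2HSV).astype(int);H,S,V=hsv[...,0],hsv[...,1],hsv[...,2];Z=W[...,2]
tr=(.11,.11,.01)
print("Y",fit(m,box((abs(H-30)<6)&(S>150)&(V>90),350,200,420,265),"box",tr,0,.43,-.22,.05))
print("G",fit(m,box((abs(H-65)<15)&(S>110),245,175,315,240),"box",tr,0,.486,.025,.1))
print("B",fit(m,box((abs(H-110)<12)&(S>110)&(W[...,1]>-.41),400,135,465,200),"box",tr,0,.592,-.335,.05))
print("red",fit(m,box(((H<8)|(H>172))&(S>130),255,185,305,235),"box",(.026,.048,.015),.004,.4825,.0185,.1))
# coaster: colour/depth mask
print("spool",fit(m,box(Z>.028,410,145,455,190),"cyl",(.058,.012),.028,.59,-.335))
print("jar lid",fit(m,box(Z>.05,360,210,412,260),"cyl",(.043,.04),.06,.43,-.22))
for n,b in dict(spool=(425,160,440,174),jar=(381,228,390,238),red=(274,206,286,215),coaster=(333,130,347,144),Gfl=(262,205,265,215),bench=(310,240,325,255),mug=(365,50,420,100),psu=(230,60,285,135),stand=(350,0,395,40),hex=(180,138,210,148)).items():
    q=Z[b[1]:b[3],b[0]:b[2]]; print(n,np.round(np.percentile(q,[2,50,98])*1000,1))
c=box(np.abs(Z-.005)<.0,0,0,1,1)
g=cv2.cvtColor(p,cv2.COLOR_RGB2LAB).astype(int); q=g[120:155,322:360]; print("lab coaster",g[137,340],"bench",g[137,318],g[165,340])
print("box psu extents",np.round([np.percentile(W[(Z>.03)][:, :2][(W[Z>.03][:,1]>-.05)&(W[Z>.03][:,1]<.2)&(W[Z>.03][:,0]>.6)&(W[Z>.03][:,0]<.95)],k,axis=0) for k in(1,99)],3))
k=W[(Z>.03)&(W[...,0]>.68)&(W[...,0]<.9)&(W[...,1]<-.13)&(W[...,1]>-.4)];print("mug",k.min(0),k.max(0))
E
```

```text
Y [ 432.7  -220.8     5.56    0.96]
G [486.83  25.13   8.85   0.97]
B [ 595.14 -337.11   -4.23    0.96]
red [483.94  20.8   10.71   0.81]
spool [ 589.66 -331.      0.      0.93]
jar lid [ 430.95 -217.83    0.      0.95]
spool [37.4 40.  42.3]
jar [ 98.8  99.8 101.7]
red [17.2 19.6 20.8]
coaster [3.5 5.  7.1]
Gfl [2.8 3.9 5.6]
bench [-1.8  0.   1.5]
mug [-1.3 37.  91.4]
psu [-0.5 71.7 73.7]
stand [ -0.8  10.4 129.9]
hex [18.  20.4 21.8]
lab coaster [129 134 153] bench [136 137 160] [129 136 161]
box psu extents [[0.646 0.007]
 [0.828 0.149]]
mug [ 0.75091235 -0.29726175  0.03005278] [ 0.84195282 -0.17704523  0.09353668]
```

Careful with the scale: shifts go in shares of 0.8 m and turns go in shares of 360 degrees. That gives: -0.0336 m / 0.8 = -0.042, 0.0285 m / 0.8 = 0.0356.

```bash
r='.'; python3 -m handwheel '{"ticks":[[0.06, 0.0356, -0.042, 0, 0], [0.06, 0.0356, -0.042, 0, 0], [0.06, 0.0356, -0.042, 0, 0], [0.06, 0.0356, -0.042, 0, 0], [0.06, 0.0356, -0.042, 0, 0], [0.06, 0.0356, -0.042, 0, 0], [0.06, 0.0356, -0.042, 0, 0], [0.06, 0.0356, -0.042, 0, 0], [0.06, 0.0356, -0.042, 0, 0], [0.06, 0.0356, -0.042, 0, 0]]}' 15
python3 -m handwheel '{"ticks":[[0.06, 0.0356, -0.042, 0, 0], [0.06, 0.0356, -0.042, 0, 0], [0.06, 0.0356, -0.042, 0, 0], [0.06, 0.0356, -0.042, 0, 0], [0.06, 0.0356, -0.042, 0, 0], [0.06, 0.0356, -0.042, 0, 0], [0.06, 0, 0, 0, -0.0236], [0.06, 0, 0, 0, -0.0236], [0.06, 0, 0, 0, -0.0236], [0.06, 0, 0, 0, -0.0236]]}'
python3 -m handwheel '{"ticks":[[0.06, 0, 0, 0, -0.0236], [0.06, 0, 0, 0, -0.0236], [0.06, 0, 0, 0, -0.0236], [0.06, 0, 0, 0, -0.0236], [0.06, 0, 0, 0, -0.0236], [0.06, 0, 0, 0, -0.0061], [0.06, 0, 0, 0, 0]]}'
python3 - <<'E'
from h import *
for n in("scene","top"):
    p,d,m=grab(n); save(n+"1.png",p); np.savez(n+"1.npz",p=p,d=d)
s=observe();print(s["tool_pos"],s["eef_rot"],s["joints"])
E
```

```text
clock: 1.1
tool_pos: [0.4006, -0.2291, 0.2139]
eef_rot: [-180.0, -0.0, 22.0]
contact_force: [0.8, -0.5, 0.7]
finger_gap: 0.0599
gripper_force: 0.0
clock: 2.1
tool_pos: [0.4834, 0.0203, 0.2137]
eef_rot: [-180.0, 0.0, 56.4]
contact_force: [-0.3, -0.0, -0.2]
finger_gap: 0.0601
gripper_force: 0.0
clock: 2.8
tool_pos: [0.4834, 0.0201, 0.2138]
eef_rot: [-180.0, -0.0, 100.7]
contact_force: [-0.2, 0.3, 0.1]
finger_gap: 0.0597
gripper_force: 0.0
[0.48352275 0.02015965 0.21382809] [-1.79989081e+02 -4.11375217e-03  1.00597025e+02] [-3.73264144e-01  1.78881950e+00  1.23913724e+02  2.41416005e-03
  5.43089585e+01 -1.09716977e+01]
```

View pics/scene1.png

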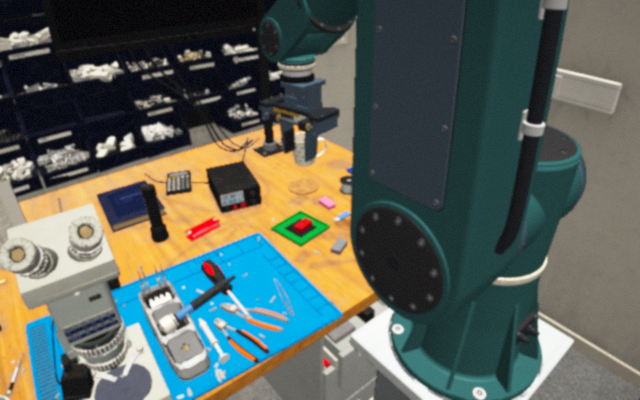

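The scene view shows the green tray at (301,228) with the red block and the coaster at (303,187). The arm still hides the yellow and blue trays. I'll fit the block, green tray and coaster in this second view.

```bash
python3 - <<'E'
from h import *
def m_(n):
    z=np.load(n);p,d=z["p"],z["d"];m=imaging.camera_model(n[:-5]);W=world(m,cv2.medianBlur(d,3))
    h=cv2.cvtColor(p,cv2.COLOR_RGB2HSV).astype(int);return p,m,W,h[...,0],h[...,1],h[...,2]
p,m,W,H,S,V=m_("scene1.npz")
red=box(((H<8)|(H>172))&(S>120),285,212,322,240);g=box((abs(H-65)<18)&(S>90),262,200,335,252)
print("sc G",fit(m,g,"box",(.11,.11,.01),0,.486,.025,.15))
print("sc red z",np.percentile(W[red][:,2],[5,50,75,95]))
print("sc red",fit(m,red&(W[...,2]>.0155),"box",(.026,.048,.0005),.019,.4825,.0185,.18), fit(m,red,"box",(.026,.048,.015),.004,.4825,.0185,.18))
p,m,W,H,S,V=m_("top0.npz")
red=box(((H<8)|(H>172))&(S>100)&(V>60),255,185,305,235)
k=box(((H<8)|(H>172))&(S>170)&(V>110),265,195,298,226); 
print("top red", fit(m,k,"box",(.026,.048,.015),.004,.483,.0195,.18),k.sum(), np.round(np.median(W[k],0),4))
for n,bx in(("top0.npz",(312,110,370,165)),("scene1.npz",(284,174,325,198))):
    p,m,W,H,S,V=m_(n); L=cv2.cvtColor(p,cv2.COLOR_RGB2LAB).astype(int); b=cv2.GaussianBlur(L[...,2].astype(np.float32),(0,0),1)
    q=b[bx[1]:bx[3],bx[0]:bx[2]]; t,_=cv2.threshold(q.astype(np.uint8),0,255,cv2.THRESH_BINARY+cv2.THRESH_OTSU)
    print("coaster",t,fit(m,box(b<=t,*bx),"cyl",(.096,.005),0,.66,-.116))
    w=W[bx[1]:bx[3],bx[0]:bx[2]];k=np.hypot(w[...,0]-.66,w[...,1]+.116)<.035;print(np.median(w[...,2][k]))
E
```

```text
sc G [489.23  22.58   9.25   0.89]
sc red z [0.00507672 0.01737799 0.01903416 0.01992949]
sc red [477.33  22.02  14.51   0.87] [481.34  21.6   10.52   0.89]
top red [483.17  19.39  13.03   0.92] 220 [0.482  0.0193 0.0191]
coaster 154.0 [ 6.4660e+02 -1.1132e+02  0.0000e+00  5.7000e-01]
0.005090290249199714
coaster 180.0 [ 642.99 -109.76    0.      0.75]
0.005403508011036229
```

To row units: 0.04 m / 0.8 = 0.05, 0.03 m / 0.8 = 0.0375, -1.9 degrees / 360 = -0.0053.

```bash
python3 -m handwheel '{"ticks":[[0.05, 0, 0, 0.05, -0.0053], [0.05, 0, 0, 0.05, 0], [0.05, 0, 0, 0.05, 0], [0.05, 0, 0, 0.05, 0], [0.05, 0, 0, 0.0375, 0], [0.05, 0, 0, 0.015, 0], [0.05, 0, 0, 0.0063, 0], [0.05, 0, 0, 0, 0]]}' 12
python3 -m handwheel '{"ticks":[[0, 0, 0, 0, 0], [0, 0, 0, 0, 0], [0, 0, 0, 0, 0], [0, 0, 0, 0, 0], [0, 0, 0, 0, 0], [0, 0, 0, 0, 0]]}' 12
```

```text
clock: 3.7
tool_pos: [0.484, 0.0201, 0.0074]
eef_rot: [180.0, 0.0, 102.6]
contact_force: [-0.5, 0.3, 0.1]
finger_gap: 0.0502
gripper_force: 0.0
clock: 4.3
tool_pos: [0.4841, 0.0201, 0.0077]
eef_rot: [179.9, 0.0, 102.6]
contact_force: [-2.8, -0.3, 11.7]
finger_gap: 0.0265
gripper_force: 12.0
```

To row units: -0.04 m / 0.8 = -0.05, -0.03 m / 0.8 = -0.0375.

```bash
python3 -m handwheel '{"ticks":[[0, 0, 0, -0.0125, 0], [0, 0, 0, -0.0375, 0], [0, 0, 0, -0.05, 0], [0, 0, 0, -0.05, 0], [0, 0, 0, 0, 0]]}' 12
python3 -m handwheel '{"ticks":[[0, -0.0356, 0.0296, 0, 0], [0, -0.0356, 0.0296, 0, 0], [0, -0.0356, 0.0296, 0, 0], [0, -0.0356, 0.0296, 0, 0], [0, -0.0356, 0.0296, 0, 0], [0, -0.0356, 0.0296, 0, 0], [0, 0, 0, 0, 0], [0, 0, 0, 0, 0]]}' 12
python3 - <<'E'
from h import *
p,d,m=grab("top"); save("top2.png",cv2.resize(p[60:280,240:480],(720,660))[:600]); np.savez("top2.npz",p=p,d=d)
p,d,m=grab("scene"); save("scene2.png",cv2.resize(p[130:280,220:380],(640,600),interpolation=cv2.INTER_CUBIC))
E
```

```text
clock: 4.8
tool_pos: [0.4864, 0.0202, 0.1322]
eef_rot: [179.6, 0.1, 102.6]
contact_force: [0.0, -0.3, -1.3]
finger_gap: 0.0263
gripper_force: 12.0
clock: 5.6
tool_pos: [0.6593, -0.116, 0.1265]
eef_rot: [-179.9, -0.0, 102.6]
contact_force: [-0.4, -0.0, -0.3]
finger_gap: 0.0261
gripper_force: 12.0
```

View pics/scene2.png

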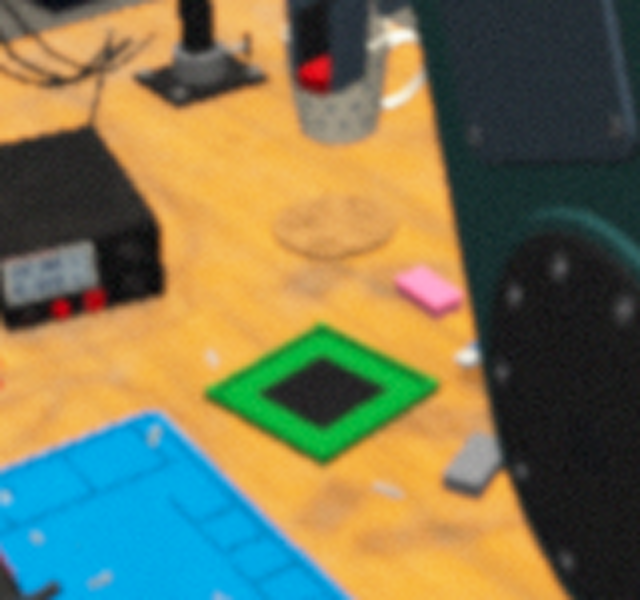

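The block is held between the fingers and the green tray is empty. The coaster centre is at about (303.7,186.4) in scene and (340.2,137.2) in top.

```bash
cat >> h.py <<'E'
def ray(m,u,v,z):
    n=cv2.undistortPoints(np.array([[[u,v]]],float),np.array(m["camera_matrix"],float),np.array(m["dist"],float))[0,0]
    T=np.array(m["cam_to_world"]); r=T[:3,:3]@[n[0],-n[1],-1]; o=T[:3,3]; return o+r*(z-o[2])/r[2]
E
python3 - <<'E'
from h import *
print(ray(imaging.camera_model("top"),340,137.2,.005),ray(imaging.camera_model("scene"),303.7,186.2,.005)); s=observe(); print(s["tool_pos"],s["eef_rot"])
E
```

```text
[ 0.65964382 -0.11571297  0.005     ] [ 0.65408067 -0.11325827  0.005     ]
[ 0.65865619 -0.11518203  0.12660378] [-1.79938614e+02 -3.30664471e-02  1.02600077e+02]
```

To row units: 0.04 m / 0.8 = 0.05, 0.025 m / 0.8 = 0.0313.

```bash
python3 -m handwheel '{"ticks":[[0, 0, 0, 0.05, 0], [0, 0, 0, 0.05, 0], [0, 0, 0, 0.0313, 0], [0, 0, 0, 0.0113, 0], [0, 0, 0, 0.0043, 0], [0, 0, 0, 0, 0], [0, 0, 0, 0, 0]]}' 12
python3 -m handwheel '{"ticks":[[0.045, 0, 0, 0, 0], [0.045, 0, 0, 0, 0], [0.045, 0, 0, 0, 0], [0.045, 0, 0, -0.025, 0], [0.045, 0, 0, -0.05, 0], [0.06, 0, 0, -0.0625, 0], [0.075, 0, 0, -0.0563, 0], [0.075, 0, 0, 0, 0]]}'
python3 - <<'E'
from h import *
s=observe(); t=s["tool_pos"];y=np.radians(s["eef_rot"][2]);print(t,s["eef_rot"])
d=np.array([.431,-.218])-t[:2];print(d@[np.cos(y),np.sin(y)],d@[np.sin(y),-np.cos(y)])
E
```

```text
clock: 6.4
tool_pos: [0.6606, -0.1158, 0.0111]
eef_rot: [179.9, 0.0, 102.6]
contact_force: [-0.1, -0.0, -0.6]
finger_gap: 0.0265
gripper_force: 12.0
clock: 7.2
tool_pos: [0.663, -0.1164, 0.1714]
eef_rot: [179.5, 0.2, 102.6]
contact_force: [0.2, -1.0, 0.2]
finger_gap: 0.0659
gripper_force: 0.0
[ 0.66300511 -0.11643332  0.17139262] [179.51650586   0.21953617 102.58813125]
-0.04856177381514538 -0.24856370838372144
```

To row units: -0.0408 m / 0.8 = -0.051, -0.008 m / 0.8 = -0.01.

```bash
python3 -m handwheel '{"ticks":[[0.075, -0.01, -0.051, 0, 0], [0.075, -0.01, -0.051, 0, 0], [0.075, -0.01, -0.051, 0, 0], [0.075, -0.01, -0.051, 0, 0], [0.075, -0.01, -0.051, 0, 0], [0.075, -0.01, -0.051, 0, 0], [0.075, 0, 0, 0, 0], [0.075, 0, 0, 0, 0]]}'
python3 - <<'E'
from h import *
s=observe(); t=s["tool_pos"];y=np.radians(s["eef_rot"][2]);print(t,s["eef_rot"])
z=np.load("top0.npz");p,d=z["p"],z["d"];m=imaging.camera_model("top");W=world(m,cv2.medianBlur(d,3));Z=W[...,2]
for lo in(.09,.095):
  k=box(Z>lo,360,210,412,260);ys,xs=np.nonzero(k);print(k.sum(),ray(m,xs.mean(),ys.mean(),.1),ray(m,(xs.min()+xs.max())/2,(ys.min()+ys.max())/2,.1))
p,d,m=grab("top");W=world(m,cv2.medianBlur(d,3))
save("top3.png",cv2.resize(p[80:280,240:480],(720,600),interpolation=cv2.INTER_CUBIC))
E
```

```text
clock: 8.0
tool_pos: [0.4308, -0.2163, 0.1645]
eef_rot: [180.0, 0.0, 102.5]
contact_force: [0.8, -0.3, 0.2]
finger_gap: 0.0753
gripper_force: 0.0
[ 0.43084913 -0.21627196  0.16451257] [1.79985208e+02 7.36039545e-03 1.02501796e+02]
308 [ 0.43112295 -0.21782877  0.1       ] [ 0.43182044 -0.21826478  0.1       ]
297 [ 0.43155948 -0.21801613  0.1       ] [ 0.43182044 -0.21826478  0.1       ]
```

View pics/top3.png

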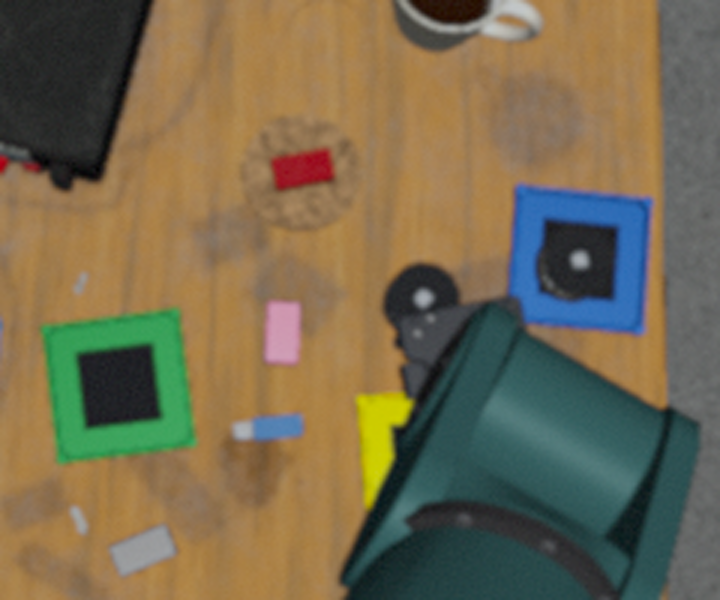

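Block (302,169) lies flat in the middle of the coaster (300,173). Next is the jar.

To row units: 0.04 m / 0.8 = 0.05, -0.0018 m / 0.8 = -0.0023.

```bash
python3 -m handwheel '{"ticks":[[0.075, -0.0023, 0, 0.0375, 0], [0.075, 0, 0, 0.05, 0], [0.075, 0, 0, 0.0375, 0], [0.075, 0, 0, 0.025, 0], [0.075, 0, 0, 0.0106, 0], [0.075, 0, 0, 0, 0], [0.075, 0, 0, 0, 0]]}' 
python3 -m handwheel '{"ticks":[[0, 0, 0, 0, 0], [0, 0, 0, 0, 0], [0, 0, 0, 0, 0], [0, 0, 0, 0, 0], [0, 0, 0, 0, 0], [0, 0, 0, 0, 0]]}' 15
python3 -m handwheel '{"ticks":[[0, 0, 0, -0.0125, 0], [0, 0, 0, -0.025, 0], [0, 0, 0, -0.0375, 0], [0, 0, 0, -0.0125, 0], [0, 0, 0, 0, 0], [0, 0, 0, 0, 0]]}' 15
```

```text
clock: 8.75
tool_pos: [0.4325, -0.2178, 0.0367]
eef_rot: [180.0, 0.0, 102.6]
contact_force: [-0.1, 0.1, -0.4]
finger_gap: 0.0754
gripper_force: 0.0
clock: 9.35
tool_pos: [0.4317, -0.2178, 0.0363]
eef_rot: [180.0, 0.0, 102.6]
contact_force: [-1.9, -0.3, 6.9]
finger_gap: 0.0422
gripper_force: 15.0
clock: 9.95
tool_pos: [0.4313, -0.2175, 0.1056]
eef_rot: [-180.0, -0.0, 102.6]
contact_force: [0.2, 1.3, -0.3]
finger_gap: 0.0421
gripper_force: 15.0
```

To row units: 0.036 m / 0.8 = 0.045, 0.032 m / 0.8 = 0.04.

```bash
python3 -m handwheel '{"ticks":[[0, 0.02, 0.0096, 0, 0], [0, 0.04, 0.0191, 0, 0], [0, 0.045, 0.0216, 0, 0], [0, 0.045, 0.0216, 0, 0], [0, 0.045, 0.0216, 0, 0], [0, 0.045, 0.0216, 0, 0], [0, 0.025, 0.0119, 0, 0], [0, 0.015, 0.0071, 0, 0], [0, 0, 0, 0, 0], [0, 0, 0, 0, 0]]}' 15
python3 - <<'E'
from h import *
s=observe(); t=s["tool_pos"];y=np.radians(s["eef_rot"][2]);print(t,s["eef_rot"],s["finger_gap"])
d=np.array([.4873,.0245])-t[:2];print(d@[np.cos(y),np.sin(y)],d@[np.sin(y),-np.cos(y)])
p,d,m=grab("scene"); save("scene4.png",cv2.resize(p[130:280,220:380],(640,600),interpolation=cv2.INTER_CUBIC))
E
```

```text
clock: 10.95
tool_pos: [0.4871, 0.0238, 0.1054]
eef_rot: [-179.9, -0.0, 102.6]
contact_force: [-0.6, -0.2, -0.7]
finger_gap: 0.0424
gripper_force: 15.0
[0.48712213 0.02382647 0.10541495] [-1.79933480e+02 -9.68273910e-03  1.02597737e+02] 0.0423701942804477
0.0006185197309228717 0.00032049114239871305
```

View pics/scene4.png

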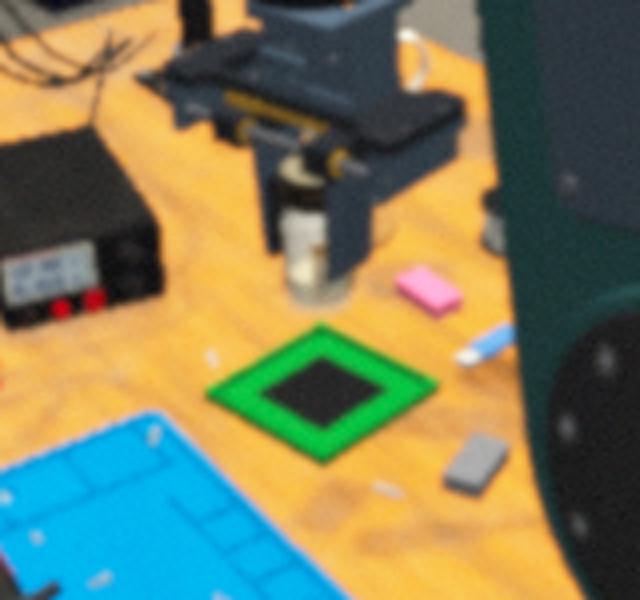

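The jar hangs upright between the fingers, above the green tray.

To row units: 0.025 m / 0.8 = 0.0313, 0.02 m / 0.8 = 0.025.

```bash
python3 -m handwheel '{"ticks":[[0, 0.0008, 0.0004, 0.025, 0], [0, 0, 0, 0.0313, 0], [0, 0, 0, 0.0188, 0], [0, 0, 0, 0.0075, 0], [0, 0, 0, 0.0028, 0], [0, 0, 0, 0, 0], [0, 0, 0, 0, 0], [0, 0, 0, 0.001, 0], [0, 0, 0, 0, 0]]}' 15
python3 -m handwheel '{"ticks":[[0.07, 0, 0, 0, 0], [0.07, 0, 0, 0, 0], [0.07, 0, 0, 0, 0], [0.07, 0, 0, 0, 0], [0.07, 0, 0, -0.0188, 0], [0.07, 0, 0, -0.0375, 0], [0.07, 0, 0, -0.05, 0], [0.07, 0, 0, -0.05, 0], [0.07, 0, 0, 0, 0], [0.07, 0, 0, 0, 0]]}'
python3 - <<'E'
from h import *
s=observe(); t=s["tool_pos"];y=np.radians(s["eef_rot"][2]);print(t,s["eef_rot"])
d=np.array([.590,-.3315])-t[:2];print(d@[np.cos(y),np.sin(y)],d@[np.sin(y),-np.cos(y)])
z=np.load("top0.npz");p,d=z["p"],z["d"];m=imaging.camera_model("top");W=world(m,cv2.medianBlur(d,3));Z=W[...,2]
for lo in(.025,.033):
  k=box((Z>lo)&(Z<.06),408,145,458,192);ys,xs=np.nonzero(k);print(k.sum(),ray(m,xs.mean(),ys.mean(),.04),ray(m,(xs.min()+xs.max())/2,(ys.min()+ys.max())/2,.04),ray(m,432.6,166.6,.04))
E
```

```text
clock: 11.9
tool_pos: [0.488, 0.025, 0.0374]
eef_rot: [180.0, 0.0, 102.6]
contact_force: [-0.8, -0.7, -0.8]
finger_gap: 0.0426
gripper_force: 15.0
clock: 12.9
tool_pos: [0.4882, 0.025, 0.1627]
eef_rot: [179.9, 0.0, 102.6]
contact_force: [-1.1, -0.2, -1.2]
finger_gap: 0.0701
gripper_force: 0.0
[0.48817141 0.02499355 0.16270956] [1.79893570e+02 2.13200815e-02 1.02590455e+02]
-0.37011764004132003 0.02167122255380266
472 [ 0.58830851 -0.32983787  0.04      ] [ 0.58777981 -0.33012128  0.04      ] [ 0.58752335 -0.32918326  0.04      ]
472 [ 0.58830851 -0.32983787  0.04      ] [ 0.58777981 -0.33012128  0.04      ] [ 0.58752335 -0.32918326  0.04      ]
```

To row units: -0.0415 m / 0.8 = -0.0519, 0.0026 m / 0.8 = 0.0033, -8.5 degrees / 360 = -0.0236.

```bash
python3 -m handwheel '{"ticks":[[0.068, -0.0519, 0.0033, 0, 0], [0.068, -0.0519, 0.0033, 0, 0], [0.068, -0.0519, 0.0033, 0, 0], [0.068, -0.0519, 0.0033, 0, 0], [0.068, -0.0519, 0.0033, 0, 0], [0.068, -0.0519, 0.0033, 0, 0], [0.068, -0.0519, 0.0033, 0, 0], [0.068, -0.0519, 0.0033, 0, 0], [0.068, -0.0519, 0.0033, 0, 0], [0.068, 0, 0, 0, -0.0236]]}'
python3 -m handwheel '{"ticks":[[0.068, 0, 0, 0, -0.0236], [0.068, 0, 0, 0, -0.0236], [0.068, 0, 0, 0, -0.0075], [0.068, 0, 0, 0.05, 0], [0.068, 0, 0, 0.025, 0], [0.068, 0, 0, 0, 0], [0.068, 0, 0, 0, 0]]}'
python3 - <<'E'
from h import *
s=observe(); t=s["tool_pos"];y=np.radians(s["eef_rot"][2]);print(t,s["eef_rot"])
d=np.array([.592,-.3341])-t[:2];print(d@[np.cos(y),np.sin(y)],d@[np.sin(y),-np.cos(y)])
p,d,m=grab("top");np.savez("top5.npz",p=p,d=d)
a=cv2.resize(p[160:280,240:480],(720,360),interpolation=cv2.INTER_CUBIC)
p,d,m=grab("scene");save("c5.png",np.vstack([a,cv2.resize(p[150:250,240:540],(720,240))]))
E
```

```text
clock: 13.9
tool_pos: [0.5922, -0.3382, 0.1599]
eef_rot: [-179.9, -0.0, 111.0]
contact_force: [-1.5, 1.5, -0.1]
finger_gap: 0.0679
gripper_force: 0.0
clock: 14.6
tool_pos: [0.5916, -0.3342, 0.1011]
eef_rot: [-180.0, -0.1, 130.8]
contact_force: [0.5, -0.6, -1.3]
finger_gap: 0.0681
gripper_force: 0.0
[ 0.59155195 -0.33415748  0.10106505] [-1.79963278e+02 -1.15332353e-01  1.30790436e+02]
-0.00024919187105710015 0.00037676688874395083
```

View pics/c5.png

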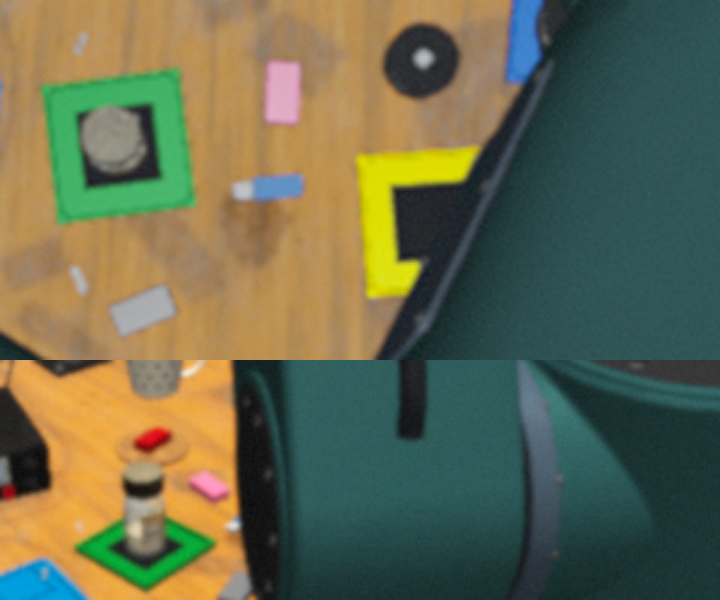

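The jar stands upright on the pad of the green tray (118,140 in the crop). I lower over the spool carefully.

To row units: 0.03 m / 0.8 = 0.0375, 0.01 m / 0.8 = 0.0125.

```bash
python3 -m handwheel '{"ticks":[[0.068, 0, 0, 0.0375, 0], [0.068, 0, 0, 0.0313, 0], [0.068, 0, 0, 0.0125, 0], [0.068, 0, 0, 0.0125, 0], [0.068, 0, 0, 0.01, 0], [0.068, 0, 0, 0, 0]]}'
python3 -m handwheel '{"ticks":[[0.068, 0, 0, 0.0063, 0], [0.068, 0, 0, 0.005, 0], [0.068, 0, 0, 0, 0], [0.068, 0, 0, 0, 0]]}'
```

```text
clock: 15.3
tool_pos: [0.592, -0.3344, 0.0188]
eef_rot: [-180.0, -0.0, 130.8]
contact_force: [0.6, 1.4, -0.1]
finger_gap: 0.0679
gripper_force: 0.0
clock: 15.7
tool_pos: [0.5921, -0.3345, 0.0101]
eef_rot: [180.0, 0.0, 130.8]
contact_force: [-0.6, 0.1, 0.1]
finger_gap: 0.0682
gripper_force: 0.0
```

To row units: 0.0035 m / 0.8 = 0.0044.

```bash
python3 -m handwheel '{"ticks":[[0.068, 0, 0, 0.0044, 0], [0.068, 0, 0, 0, 0], [0, 0, 0, 0, 0], [0, 0, 0, 0, 0], [0, 0, 0, 0, 0], [0, 0, 0, 0, 0], [0, 0, 0, 0, 0]]}' 25
python3 -m handwheel '{"ticks":[[0, 0, 0, -0.0125, 0], [0, 0, 0, -0.025, 0], [0, 0, 0, -0.0375, 0], [0, 0, 0, -0.025, 0], [0, 0, 0, 0, 0], [0, 0, 0, 0, 0]]}'
python3 -c "
from h import *
s=observe();print(s['tool_pos'],s['eef_rot'],s['contact_force'])"
```

```text
clock: 16.4
tool_pos: [0.592, -0.3344, 0.0066]
eef_rot: [-180.0, -0.0, 130.8]
contact_force: [-0.8, -0.2, 1.1]
finger_gap: 0.0553
gripper_force: 25.4
clock: 17.0
tool_pos: [0.5919, -0.3343, 0.0865]
eef_rot: [180.0, 0.0, 130.8]
contact_force: [-0.6, 0.6, -3.8]
finger_gap: 0.0551
gripper_force: 25.4
[ 0.59190539 -0.33432391  0.08645072] [1.79994145e+02 1.27731392e-02 1.30793206e+02] [-0.58586069  0.57035519 -3.81459431]
```

Careful with the scale: shifts go in shares of 0.8 m and turns go in shares of 360 degrees. That gives: 0.036 m / 0.8 = 0.045, 0.025 m / 0.8 = 0.0313, -5 degrees / 360 = -0.0139.

```bash
python3 -m handwheel '{"ticks":[[0, 0.02, -0.0049, 0, 0], [0, 0.045, -0.0111, 0, 0], [0, 0.045, -0.0111, 0, 0], [0, 0.045, -0.0111, 0, 0], [0, 0.045, -0.0111, 0, 0], [0, 0.0313, -0.0075, 0, -0.0133], [0, 0, 0, 0, -0.0139], [0, 0, 0, 0, 0], [0, 0, 0, 0, 0]]}'
python3 - <<'E'
from h import *
s=observe(); t=s["tool_pos"];print(t,s["eef_rot"],s["finger_gap"])
p,d,m=grab("top");np.savez("top6.npz",p=p,d=d)
a=cv2.resize(p[120:290,320:480],(640,600)[:1]+(400,),interpolation=cv2.INTER_CUBIC)
q,d,m=grab("scene");save("c6.png",np.vstack([a,cv2.resize(q[130:300,240:500],(640,200))]))
E
```

```text
clock: 17.9
tool_pos: [0.4367, -0.2241, 0.086]
eef_rot: [-180.0, -0.0, 140.4]
contact_force: [0.7, -0.6, -3.6]
finger_gap: 0.055
gripper_force: 25.8
[ 0.43673241 -0.22413412  0.08597443] [-1.79994307e+02 -3.68515301e-02  1.40442791e+02] 0.055026384758922936
```

View pics/c6.png

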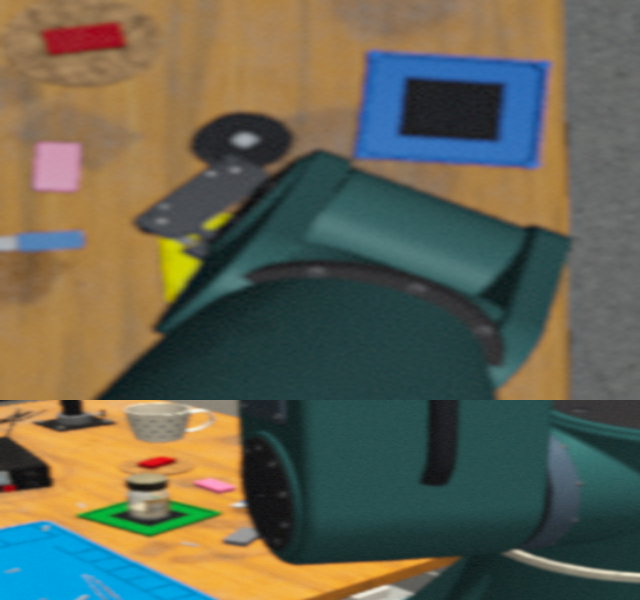

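The blue tray is empty, so the spool is held, above yellow. I set it down and then check.

To row units: 0.03 m / 0.8 = 0.0375, 0.004 m / 0.8 = 0.005.

```bash
python3 -m handwheel '{"ticks":[[0, 0, 0, 0.025, 0], [0, 0, 0, 0.0375, 0], [0, 0, 0, 0.0188, 0], [0, 0, 0, 0.01, 0], [0, 0, 0, 0.005, 0], [0, 0, 0, 0, 0], [0, 0, 0, 0.002, 0], [0, 0, 0, 0, 0], [0, 0, 0, 0, 0]]}'
python3 -m handwheel '{"ticks":[[0.066, 0, 0, 0, 0], [0.066, 0, 0, 0, 0], [0.066, 0, 0, 0, 0], [0.066, 0, 0, 0, 0]]}'
python3 -m handwheel '{"ticks":[[0.066, 0, 0, -0.0125, 0], [0.066, 0, 0, -0.025, 0], [0.066, 0, 0, -0.05, 0], [0.066, 0, 0, -0.05, 0], [0.066, 0, 0, -0.025, 0], [0.066, 0, 0, 0, 0], [0.066, 0, 0, 0, 0]]}'
python3 - <<'E'
from h import *
s=observe(); t=s["tool_pos"];y=np.radians(s["eef_rot"][2]);print(t,s["eef_rot"])
d=np.array([.6595,-.1152])-t[:2];print(d@[np.cos(y),np.sin(y)],d@[np.sin(y),-np.cos(y)])
E
```

```text
clock: 18.9
tool_pos: [0.437, -0.2243, 0.0084]
eef_rot: [180.0, 0.0, 140.6]
contact_force: [-0.5, -0.7, -3.7]
finger_gap: 0.0549
gripper_force: 25.8
clock: 19.3
tool_pos: [0.4368, -0.2242, 0.008]
eef_rot: [180.0, 0.0, 140.6]
contact_force: [0.0, 1.1, -0.4]
finger_gap: 0.066
gripper_force: 0.0
clock: 20.0
tool_pos: [0.4367, -0.2241, 0.1383]
eef_rot: [180.0, 0.1, 140.6]
contact_force: [0.1, -0.5, -1.3]
finger_gap: 0.0663
gripper_force: 0.0
[ 0.43669161 -0.22410099  0.13825927] [1.79991271e+02 5.05530272e-02 1.40588909e+02]
-0.10300507842656587 0.22559467405683253
```

To row units: 0.0376 m / 0.8 = 0.047, -0.0172 m / 0.8 = -0.0215, 8.5 degrees / 360 = 0.0236.

```bash
python3 -m handwheel '{"ticks":[[0.05, -0.0215, 0.047, 0, 0], [0.05, -0.0215, 0.047, 0, 0], [0.05, -0.0215, 0.047, 0, 0], [0.05, -0.0215, 0.047, 0, 0], [0.05, -0.0215, 0.047, 0, 0], [0.05, -0.0215, 0.047, 0, 0], [0.05, 0, 0, 0, 0.0236], [0.05, 0, 0, 0, 0.0236], [0.05, 0, 0, 0, 0.0236], [0.05, 0, 0, 0, 0.0236]]}'
python3 -m handwheel '{"ticks":[[0.05, 0, 0, 0, 0.0111], [0.05, 0, 0, 0, 0], [0.05, 0, 0, 0, 0]]}'
python3 - <<'E'
from h import *
s=observe(); t=s["tool_pos"];print(t,s["eef_rot"])
p,d,m=grab("top");np.savez("top7.npz",p=p,d=d); W=world(m,cv2.medianBlur(d,3));Z=W[...,2]
hsv=cv2.cvtColor(p,cv2.COLOR_RGB2HSV).astype(int);H,S,V=hsv[...,0],hsv[...,1],hsv[...,2]
k=box((Z>.025)&(Z<.06),355,205,415,265)
print("spool",k.sum(),fit(m,k,"cyl",(.058,.012),.028,.43,-.22),"Z",np.median(Z[k]))
print("Y",fit(m,box((abs(H-30)<6)&(S>150)&(V>90),350,200,420,265),"box",(.11,.11,.01),0,.43,-.22,.05))
k=box((Z>.08),250,180,310,240);print("jar",fit(m,k,"cyl",(.043,.02),.08,.487,.025))
save("top7.png",cv2.resize(p[100:280,240:480],(720,540),interpolation=cv2.INTER_CUBIC))
E
```

```text
clock: 21.0
tool_pos: [0.6587, -0.115, 0.1358]
eef_rot: [-179.8, -0.1, 106.2]
contact_force: [-0.3, -0.3, -0.5]
finger_gap: 0.0498
gripper_force: 0.0
clock: 21.3
tool_pos: [0.6591, -0.1152, 0.1367]
eef_rot: [-179.9, -0.0, 102.7]
contact_force: [-0.2, -0.5, 0.1]
finger_gap: 0.0499
gripper_force: 0.0
[ 0.65909145 -0.11519559  0.13667727] [-1.79907233e+02 -4.23513601e-02  1.02728908e+02]
spool 79 [ 4.3269e+02 -2.1914e+02  0.0000e+00  3.5000e-01] Z 0.0405164110683347
Y [ 432.39 -222.14    5.97    0.66]
jar [4.8095e+02 5.7900e+01 0.0000e+00 1.0000e-01]
```

View pics/top7.png

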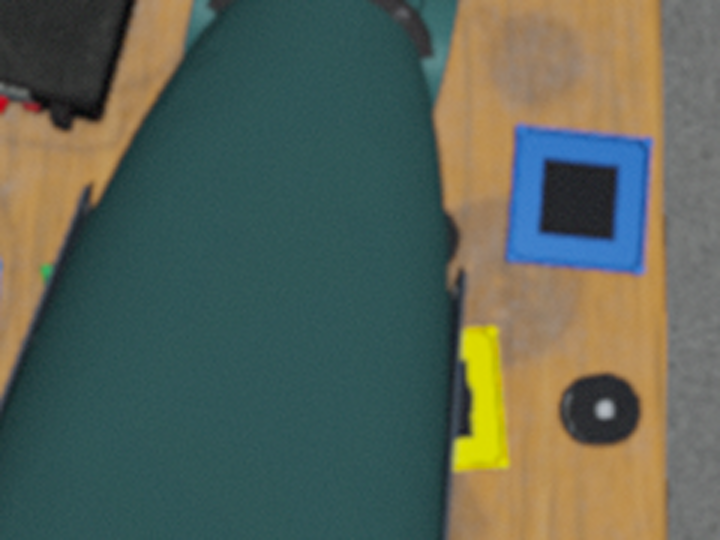

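The arm hides yellow now, so I check it later. The blue tray is empty and clear. I pick up the block.

To row units: 0.04 m / 0.8 = 0.05, 0.03 m / 0.8 = 0.0375.

```bash
python3 -m handwheel '{"ticks":[[0.05, 0, 0, 0.0375, 0], [0.05, 0, 0, 0.05, 0], [0.05, 0, 0, 0.0375, 0], [0.05, 0, 0, 0.0225, 0], [0.05, 0, 0, 0.0094, 0], [0.05, 0, 0, 0, 0], [0.05, 0, 0, 0.0031, 0], [0.05, 0, 0, 0, 0]]}'
python3 -m handwheel '{"ticks":[[0, 0, 0, 0, 0], [0, 0, 0, 0, 0], [0, 0, 0, 0, 0], [0, 0, 0, 0, 0], [0, 0, 0, 0, 0]]}' 12
python3 -m handwheel '{"ticks":[[0, 0, 0, -0.0125, 0], [0, 0, 0, -0.0375, 0], [0, 0, 0, -0.05, 0], [0, 0, 0, -0.025, 0], [0, 0, 0, 0, 0], [0, 0, 0, 0, 0]]}' 12
python3 - <<'E'
from h import *
z=np.load("top7.npz");p,d=z["p"],z["d"];m=imaging.camera_model("top")
hsv=cv2.cvtColor(p,cv2.COLOR_RGB2HSV).astype(int);H,S,V=hsv[...,0],hsv[...,1],hsv[...,2]
print("B",fit(m,box((abs(H-110)<12)&(S>110),400,130,465,200),"box",(.11,.11,.01),0,.592,-.335,-.07))
print("pad",fit(m,box(V<60,414,148,450,184),"box",(.062,.062,.001),.004,.592,-.335,-.07))
s=observe(); t=s["tool_pos"];y=np.radians(s["eef_rot"][2]);print(t,s["eef_rot"])
d=np.array([.5955,-.3375])-t[:2];print(d@[np.cos(y),np.sin(y)],d@[np.sin(y),-np.cos(y)])
E
```

```text
clock: 22.15
tool_pos: [0.6604, -0.1155, 0.011]
eef_rot: [179.9, 0.0, 102.6]
contact_force: [-0.3, -0.5, -0.6]
finger_gap: 0.0498
gripper_force: 0.0
clock: 22.65
tool_pos: [0.6598, -0.1154, 0.0103]
eef_rot: [180.0, 0.0, 102.6]
contact_force: [-1.6, 0.4, 5.0]
finger_gap: 0.026
gripper_force: 12.0
clock: 23.25
tool_pos: [0.6596, -0.1153, 0.1102]
eef_rot: [180.0, 0.0, 102.6]
contact_force: [-0.5, 0.1, -0.4]
finger_gap: 0.026
gripper_force: 12.0
B [ 595.41 -337.41   -4.53    0.96]
pad [ 5.9571e+02 -3.3720e+02 -5.8000e-01  8.1000e-01]
[ 0.65958466 -0.11530389  0.11015621] [1.79976193e+02 1.13924803e-02 1.02589264e+02]
-0.2028860711201139 -0.11097386088030076
```

To row units: -0.0338 m / 0.8 = -0.0423, -0.0185 m / 0.8 = -0.0231, 8.5 degrees / 360 = 0.0236.

```bash
python3 -m handwheel '{"ticks":[[0, -0.0423, -0.0231, 0, 0], [0, -0.0423, -0.0231, 0, 0], [0, -0.0423, -0.0231, 0, 0], [0, -0.0423, -0.0231, 0, 0], [0, -0.0423, -0.0231, 0, 0], [0, -0.0423, -0.0231, 0, 0], [0, 0, 0, 0, 0.0236], [0, 0, 0, 0, 0.0233], [0, 0, 0, 0, 0], [0, 0, 0, 0, 0]]}'
python3 -m handwheel '{"ticks":[[0, 0, 0, 0.0375, 0], [0, 0, 0, 0.05, 0], [0, 0, 0, 0.025, 0], [0, 0, 0, 0.0088, 0], [0, 0, 0, 0.0025, 0], [0, 0, 0, 0, 0], [0, 0, 0, 0, 0], [0, 0, 0, 0.0013, 0], [0, 0, 0, 0, 0]]}'
```

```text
clock: 24.25
tool_pos: [0.595, -0.337, 0.1088]
eef_rot: [-179.9, -0.0, 86.0]
contact_force: [0.3, -0.5, -0.0]
finger_gap: 0.0264
gripper_force: 12.0
clock: 25.15
tool_pos: [0.5958, -0.3376, 0.0106]
eef_rot: [180.0, 0.0, 85.7]
contact_force: [-0.0, 0.3, -0.4]
finger_gap: 0.026
gripper_force: 12.0
```

To row units: -0.05 m / 0.8 = -0.0625, -0.04 m / 0.8 = -0.05.

```bash
python3 -m handwheel '{"ticks":[[0, 0, 0, 0.0015, 0], [0, 0, 0, 0, 0], [0.045, 0, 0, 0, 0], [0.045, 0, 0, 0, 0], [0.045, 0, 0, 0, 0], [0.045, 0, 0, -0.0188, 0], [0.045, 0, 0, -0.05, 0], [0.06, 0, 0, -0.0625, 0], [0.06, 0, 0, -0.0625, 0], [0.06, 0, 0, -0.0375, 0]]}'
python3 -m handwheel '{"ticks":[[0.06, -0.042, -0.0386, 0, 0], [0.06, -0.042, -0.0386, 0, 0], [0.06, -0.042, -0.0386, 0, 0], [0.06, -0.042, -0.0386, 0, 0], [0.06, -0.042, -0.0386, 0, 0], [0.06, -0.042, -0.0386, 0, 0], [0.06, -0.042, -0.0386, 0, 0], [0.06, -0.042, -0.0386, 0, 0], [0.06, -0.042, -0.0386, 0, 0], [0.06, 0, 0, 0, 0]]}'
python3 - <<'E'
from h import *
s=observe(); print(s["tool_pos"])
p,d,m=grab("top");np.savez("top8.npz",p=p,d=d); W=world(m,cv2.medianBlur(d,3));Z=W[...,2]
hsv=cv2.cvtColor(p,cv2.COLOR_RGB2HSV).astype(int);H,S,V=hsv[...,0],hsv[...,1],hsv[...,2]
k=box((Z>.025)&(Z<.06),355,205,415,265)
print("spool",k.sum(),fit(m,k,"cyl",(.058,.012),.028,.43,-.22),"Z",np.percentile(Z[k],[5,50,95]))
k=box((Z>.08),250,180,310,240);print("jar",k.sum(),fit(m,k,"cyl",(.043,.02),.08,.487,.025),np.percentile(Z[k],[5,50,95]))
k=box(((H<8)|(H>172))&(S>150)&(V>90),400,130,465,200);print("red",k.sum(),fit(m,k,"box",(.026,.048,.015),.004,.595,-.337,-.07),np.percentile(Z[k],[5,50,95]))
save("top8.png",cv2.resize(p[100:280,240:480],(720,540),interpolation=cv2.INTER_CUBIC))
E
```

```text
clock: 26.15
tool_pos: [0.5966, -0.3381, 0.1991]
eef_rot: [179.8, 0.1, 85.7]
contact_force: [-0.5, -0.1, 0.5]
finger_gap: 0.0599
gripper_force: 0.0
clock: 27.15
tool_pos: [0.292, -0.6211, 0.195]
eef_rot: [180.0, 0.1, 85.5]
contact_force: [-0.8, 1.4, 0.2]
finger_gap: 0.0603
gripper_force: 0.0
[ 0.29200177 -0.62113093  0.19498056]
spool 482 [ 432.75 -220.49    0.      0.92] Z [0.03799724 0.03976546 0.04108032]
jar 328 [487.55  23.04   0.     0.96] [0.09457853 0.09966707 0.10128171]
red 234 [ 596.47 -339.05   -3.91    0.92] [0.01118918 0.01901611 0.02055612]
```

View pics/top8.png

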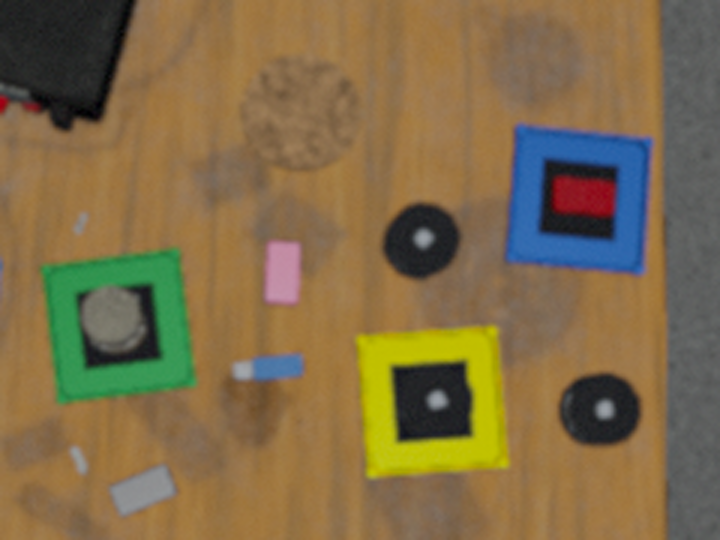

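Final top view: jar upright in green (113,320), spool flat on its flange in yellow (437,400), red block flat in blue (584,197). The coaster is empty and the USB stick (275,367) has not moved. All three fits lie within about 2–3 mm of their tray centres, so I hand in.

```bash
python3 -c "
from cell import robot
print(robot.close_job())"
```

```text
the job is handed in; nothing more can be done
None
```

The job is handed in: the spool stands in the yellow tray, the jar in the green tray and the red block in the blue tray (it waited on the coaster), each released within about 3 mm of centre after about 27 s on the robot clock.

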